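Release the spring catch and slide the bracelet tray out

ROBOT

A 6-joint arm with a two-finger parallel gripper is mounted at the origin on a cart in front of the work surface, level with it; the furniture and walls round the work are solid. World frame = base frame: x ahead of the robot, y to its left, z up, the work surface at z = 0. Lengths are in mm, angles in rad, forces in N, time in s.
With the tool pointing down it reaches from about 275 to 1000 mm from the base axis. Payload 8.4 kg.
Tool frame: the origin (TCP) lies between the finger pads; the fingertips stand r.tips_ahead ahead of it and the grasp point (between the pads) lies 6 mm ahead of it (r.tips_ahead is the distance from the TCP to the fingertips, in mm); z points along the fingers, y is the line along which they close (so a half turn about z gives the same grasp; the last joint's range is limited). The gripper opens to 85 mm and grips with 20 to 120 N. Pads are 22 mm wide; open, the fingers measure 114 mm over their backs; the gripper's body (76 mm by 85 mm) begins 54 mm behind the grasp point. The pads swing forward as they close: fully open they stand 13 mm farther back than shut.
Start: joints at [-1.228, 0.353, 1.633, -0, 1.155, -0.002], TCP at [211.254, -588.218, 256.281] pointing down, gripper open.
Joint ranges: [-2.63, 2.63], [-0.92, 2.1], [0.06, 2.66], [-1.3, 4.44], [0, 2.69], [-3.02, 3.02]. Speed limits (rad/s): [2.22, 2.22, 2.79, 3.14, 3.14, 3.14].

INTERFACE

Orientations are given as [roll, pitch, yaw] about the fixed x, y, z axes, in that order (R = Rz(yaw) Ry(pitch) Rx(roll)).
In Python, from rig import r gives the robot as it stands.
- The arm moves only by the tool carry_out, never from a script. Its arguments are lists of equal length, an entry for each row: "delta_pos": the shift along the tool's x, y, z in m, a list of three; "rot": the turn, a rotation vector about the tool's x, y, z in degrees, a list of three. A call has 1 to 8 rows; each row is the pose to reach, as a shift and turn from the pose commanded when the call began, along the tool's axes at that moment; what a row does not reach only later rows make up. A row lasts 1/8 s, in which the tool goes at most 62.5 mm and 10.7 degrees, less where a joint would pass 70% of its speed; a pose out of reach is approached as far as the arm can. A call with a gripper value outside its range is refused whole. "claw" is the finger opening in m, from 0 to 0.0854, set as the call begins (left out, the last holds). The fingers move at their own pace and stop on an object; "grip_force" is the grip in N (left out, the last holds). Time passes only in rows, so rows that repeat a pose let the fingers close. It gives the time, the measured TCP pose, the force, the opening and the grip force at its end, in the units of the state.
- r.sense(): the state, without advancing time (a new reading comes with each control period).
- r.grab_frame(name): name is "side" or "top" or "wrist"; returns the picture (400x640x3 uint8, blue, green, red); there is no depth.
- r.camera_info(name): a dict with "fx", "fy", "cx", "cy" (pixels), "distortion" ([k1, k2, p1, p2, k3] as OpenCV has them; the pictures are not rectified), "pose" (4x4, takes a point from camera to world coordinates); the wrist camera has in their place "hand_eye" (4x4, takes a point from camera to tool coordinates, whose origin is the TCP and whose axes are the flange's). Camera axes: x right, y down, z forward; pixel columns grow to the right and rows downward; lengths in mm; the calibration is good to about 2 mm. A picture is of the moment at which its call begins: read the wrist's pose just before it. camera_info takes no time and is no camera call.
- r.sign_off(): hands the job in; it is judged then, once.
Trained networks look in the newest picture that a camera, given by its name, has taken for a name from the list of things; names that differ only in an ending like _2 or _b are one class to them, and where a whole thing is asked for, a point or a joint stands for the part that bears it (a point fixed in the world has none). Each returns a list of dicts, best first, with "p" (0 to 1); they miss things now and then, are a little off and sometimes report something else, mostly with a low value. They report only what shows in the picture. A call takes as long as a camera call. They do not tell look-alikes from the thing itself.
- r.recognise(thing, camera): "box" ([left, top, right, bottom] in pixels, round what is visible of it).
- r.cut_out(thing, camera): "mask" (400x640 bool, what is visible of it) and "box" ([left, top, right, bottom] in pixels, round what is visible of it).
The state is a dict: "clock": time; "qpos": joint angles; "qvel": joint speeds; "joint_efforts": joint torques, N m; "eef_pos": TCP position; "tcp_rot": TCP orientation; "contact_force": force on the tool from outside, world axes, zero at the start; "wrist_torque": the same for the moment, N m; "opening": opening from 0.0 (shut) to 1.0 (fully open); "grasp_force": force on a finger pad.
Only numpy, scipy, OpenCV 4.12 (cv2) and the standard library are available. Lean on these libraries where they do the work, as an engineer would, in place of code of your own. Each camera call takes 0.05 s, during which the arm holds its last target. There are 200 camera calls.

TASK

Show the bracelets on the counter-top display slide: with a fingertip press its grooved spring catch fully down and, keeping it down, push the tray to the left past it, all the way to the stop, so that the catch springs back up behind the tray's right end and locks it there. Only press and push, lifting nothing; do not touch the two bracelets riding on the tray, keep them standing on it, and leave the other things on the counter where they are. Finish clear of everything.

Things in the scene. Friction and masses are not known exactly. Their poses are not given: they have to be found in the camera images.
- slide_base: Fixed wooden base of the display slide, a board 156 (x) x 240 (y) x 22 mm with two runners and a 46 mm high rear guide. Origin: centre of its underside, on the counter. Own x axis points to its rear (away from the robot), own +y (to the robot's left) is the direction in which the tray slides, z up. It is turned by up to 0.3 rad about z.
- catch_top (a point): Centre of the top of the spring catch: an upright steel block 30 (own x) x 48 (own y, slide direction) x 24 mm with five grooves across its top, at the front of the base, guided vertically and pushed up by a spring. In the base frame its centre is always at x = -61, y = -45 mm; its top is 46 mm above the counter when up, 24 mm when fully pressed (2 mm above the base board). Axes as the base.
- catch (a joint): How far the catch is pressed down (m): 0 up, 0.022 fully down at its hard stop. Spring force 3 N at the start, 6.3 N fully down. It fills the tray's notch and blocks the tray until it is pressed more than 0.018; below that the tray passes over it and keeps it down by itself.
- tray_top (a point): Centre of the grey lining on the black sliding tray, 41 mm above the counter. Tray: 200 mm long (own y) x 135 mm (own x), a 12 mm slab with underside 28 mm and top 40 mm above the counter, low 3.5 mm rim round the lining. Its front edge has a rectangular notch, 52 mm long in y and 33 mm deep, open to the front, in which the catch stands with 2 mm play at each end. The part of the tray's front right of the notch is 34 mm long, the part left of it 114 mm. Axes as the base.
- notch_wall (a point): Middle of the upper edge of the notch's left end wall (the vertical tray face, 12 mm high, that faces own -y), 40 mm above the counter; moves with the tray. A finger standing in the notch on the pressed catch can push this wall in +y. Axes as the base.
- tray (a joint): Travel of the tray along the base's +y (m): 0 home, locked by the catch; 0.090 at its end stop. Beyond 0.084 the tray's right end has cleared the catch and the catch springs up behind it. About 1.5 N of friction; it stays where it is left.
- bracelet_a: Loose grey bracelet, ring 62 mm across, 20 mm high, riding on the middle part of the tray; origin at the centre of its underside, z up.
- bracelet_b: Loose cream-white bracelet of upright pieces, ring 59 mm across, 30 mm high, riding on the left part of the tray; origin at the centre of its underside, z up.
- jar: Loose white jar with blue lid, 58 mm across, 82 mm high; bystander.
- red_box: Loose dark red ring box, 55x52x45 mm; bystander.
- tape: Loose roll of tape, 93 mm across, 48 mm high; bystander.
- glass_dish: Loose small dish, 82 mm across, 22 mm high; bystander.
- blue_box: Loose dark blue ring box, 55x52x45 mm, behind the slide; bystander.
- loupe: Loose small metal loupe, 35x29x14 mm, behind the slide; bystander.
Mind the look-alikes: they are no part of the job. What is shaped like the bracelet_b but red or yellow is not meant.

How it is judged:
By the outcome, as a careful person would: the job done as asked, in the order asked, and still so for the second after the job is handed in, with the robot touching nothing.
It also fails if it takes over 35 s, if anything falls off the work surface, if the arm or the gripper's body presses on something with over 40 N, if the wrist force passes 120 N, or if a joint passes its speed limit or range.

## Working session

There is one attempt and no reset: what is moved stays moved. The work goes in short steps, Python scripts to look and compute and a tool call to move; the robot and the scene stay as the last step left them, time stands still between calls to the robot, and variables do not carry over. Pictures are saved under pics/ and viewed, at most 10 in all, crops included, and the job is handed in when it is done.

Besides the shell and the picture viewer there is one more tool, called after "Request:" as name(argument=value, ...) on one line, values as JSON. carry_out: Moves the arm, as the interface text tells. Its arguments: {"type":"object","properties":{"delta_pos":{"type":"array","items":{"type":"array","items":{"type":"number"}}},"rot":{"type":"array","items":{"type":"array","items":{"type":"number"}}},"claw":{"type":"number"},"grip_force":{"type":"number"}},"required":["delta_pos","rot"]}

```bash
mkdir -p pics; python3 - <<'E'
from rig import r
import cv2,numpy as np
for c in("top","side"):
    im=r.grab_frame(c);cv2.imwrite(f"pics/{c}1.png",im)
    i=r.camera_info(c);print(c,{k:np.round(v,3).tolist() for k,v in i.items()})
    for t in("slide_base","catch_top","tray_top","notch_wall","bracelet_a","bracelet_b"):
        print(t,[(np.round(d["box"]).tolist(),round(d["p"],2)) for d in r.recognise(t,c)[:3]])
print(r.tips_ahead,r.sense());print(r.camera_info("wrist"))
E
```

```text
top {'fx': 474.577, 'fy': 474.577, 'cx': 324.892, 'cy': 194.08, 'distortion': [-0.028, 0.0, 0.0, 0.0, 0.0], 'pose': [[0.011, -0.991, 0.13, 352.106], [-1.0, -0.013, -0.009, -52.101], [0.01, -0.13, -0.991, 1658.25], [0.0, 0.0, 0.0, 1.0]]}
slide_base [([295.0, 158.0, 371.0, 214.0], 0.87)]
catch_top [([341.0, 193.0, 354.0, 207.0], 0.56)]
tray_top [([301.0, 165.0, 367.0, 211.0], 0.75)]
notch_wall [([302.0, 164.0, 365.0, 212.0], 0.81)]
bracelet_a [([275.0, 232.0, 276.0, 236.0], 0.52), ([328.0, 174.0, 340.0, 189.0], 0.47)]
bracelet_b [([275.0, 232.0, 276.0, 236.0], 0.52), ([328.0, 174.0, 340.0, 189.0], 0.47)]
side {'fx': 424.099, 'fy': 424.099, 'cx': 322.231, 'cy': 205.312, 'distortion': [-0.035, 0.0, 0.0, 0.0, 0.0], 'pose': [[-0.992, -0.088, 0.091, 450.471], [-0.126, 0.662, -0.738, 837.416], [0.005, -0.744, -0.668, 869.039], [0.0, 0.0, 0.0, 1.0]]}
slide_base [([283.0, 178.0, 340.0, 240.0], 0.59)]
catch_top [([326.0, 186.0, 337.0, 195.0], 0.56), ([296.0, 201.0, 317.0, 221.0], 0.24)]
tray_top [([289.0, 180.0, 338.0, 230.0], 0.9)]
notch_wall [([292.0, 180.0, 339.0, 225.0], 0.89)]
bracelet_a [
[... 771 characters left out ...]
ce': array([-0.50132545, -0.58851089,  0.65303027]), 'wrist_torque': array([-0.06331405, -0.0321611 , -0.01131755]), 'grasp_force': 0.0, 'opening': 0.9999864852741306}
{'fx': 299.9169586116266, 'fy': 299.9169586116266, 'cx': 319.4146399810715, 'cy': 194.7682495524651, 'distortion': array([0.0184898, 0.       , 0.       , 0.       , 0.       ]), 'hand_eye': array([[ 1.47637125e-04, -9.50880237e-01, -3.09558965e-01,
         7.90691349e+01],
       [ 9.99999982e-01,  1.04633698e-04,  1.55521282e-04,
         1.69121542e+00],
       [-1.15491814e-04, -3.09558982e-01,  9.50880236e-01,
        -1.16502380e+02],
       [ 0.00000000e+00,  0.00000000e+00,  0.00000000e+00,
         1.00000000e+00]])}
```

```bash
cat > h.py <<'E'
import cv2,numpy as np
from rig import r
from scipy.spatial.transform import Rotation as Ro
def campose(c,s=None):
    i=r.camera_info(c)
    if c!="wrist": return i,np.array(i["pose"])
    s=s or r.sense();T=np.eye(4);T[:3,:3]=Ro.from_euler("xyz",s["tcp_rot"]).as_matrix();T[:3,3]=s["eef_pos"]
    return i,T@np.array(i["hand_eye"])
def K(i): return np.array([[i["fx"],0,i["cx"]],[0,i["fy"],i["cy"]],[0,0,1.]])
def lift(i,P,uv,z):
    p=cv2.undistortPoints(np.array(uv,float).reshape(-1,1,2),K(i),np.array(i["distortion"])).reshape(-1,2)
    d=np.c_[p,np.ones(len(p))]@P[:3,:3].T
    return P[:3,3]+d*((z-P[2,3])/d[:,2])[:,None]
def proj(i,P,X):
    W=np.linalg.inv(P)
    return cv2.projectPoints(np.array(X,float).reshape(-1,1,3),cv2.Rodrigues(W[:3,:3])[0],W[:3,3],K(i),np.array(i["distortion"]))[0].reshape(-1,2)
E
python3 - <<'E'
from h import *
a=cv2.imread("pics/top1.png")[120:270,240:440];b=cv2.imread("pics/side1.png")[140:310,230:430]
a=cv2.resize(a,None,fx=3,fy=3,interpolation=2);b=cv2.resize(b,None,fx=3,fy=3,interpolation=2)[:450]
cv2.imwrite("pics/a.png",cv2.resize(a,None,fx=1.33,fy=1.33))
i,P=campose("top")
print(lift(i,P,[[347.5,200],[334,188],[333,186]],44))
i,P=campose("side")
print(lift(i,P,[[331.5,190.5],[313.5,205]],44))
E
```

```text
[[ 544.07123582 -143.9914865    44.        ]
 [ 585.01477387  -97.34627954   44.        ]
 [ 591.91834919  -93.84460823   44.        ]]
[[ 543.23057403 -144.84224164   44.        ]
 [ 587.99072259  -72.52223802   44.        ]]
```

View pics/a.png

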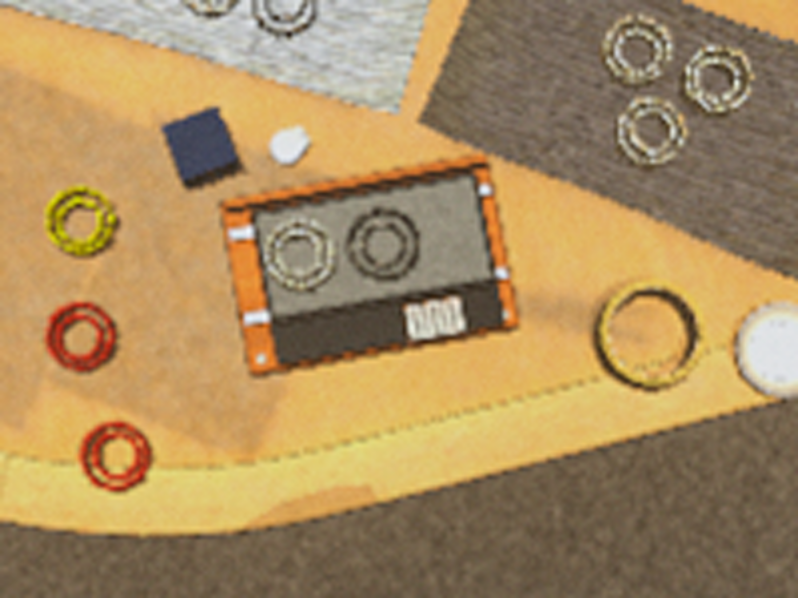

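The top view shows the slide at about (370,265) in the crop, turned about +0.19 rad. The catch is at (436,318), which is roughly world (544,-144). I'll move over it for a near look.

Request:
carry_out(delta_pos=[[0.06,-0.037,0.005],[0.12,-0.075,0.01],[0.17,-0.105,0.015],[0.22,-0.137,0.02],[0.27,-0.168,0.025],[0.32,-0.199,0.03],[0.37,-0.23,0.035],[0.42,-0.261,0.04]], rot=[[0,0,1],[0,0,2],[0,0,3],[0,0,4],[0,0,5],[0,0,6],[0,0,8],[0,0,9.1]], claw=0, grip_force=40)

```text
clock: 1.7
eef_pos: [519.6, -198.9, 216.4]
tcp_rot: [3.141, -0.001, 0.185]
contact_force: [-0.3, -1.1, 0.3]
opening: 0.001
grasp_force: 0.0
```

Request:
carry_out(delta_pos=[[0.04,-0.038,0.013],[0.08,-0.076,0.026],[0.08,-0.076,0.026],[0.08,-0.076,0.026]], rot=[[0,0,0],[0,0,0],[0,0,0],[0,0,0]])

```text
clock: 2.2
eef_pos: [582.6, -111.2, 190.2]
tcp_rot: [3.141, 0.001, 0.187]
contact_force: [-0.5, -0.4, 0.6]
opening: -0.0
grasp_force: 0.0
```

```bash
python3 - <<'E'
from h import *
s=r.sense();im=r.grab_frame("wrist");cv2.imwrite("pics/w1.png",im)
print(s["eef_pos"],s["tcp_rot"],r.tips_ahead)
i,P=campose("wrist",s);np.savez("w1.npz",P=P)
for t in("catch_top","tray_top","slide_base"):
    for d in r.cut_out(t,"wrist")[:2]:
        c=max(cv2.findContours(d["mask"].astype(np.uint8),0,2)[0],key=cv2.contourArea)
        q=cv2.boxPoints(cv2.minAreaRect(c));print(t,round(d["p"],2),d["box"],q.round(1).tolist())
        print(lift(i,P,q,{"catch_top":46,"tray_top":43,"slide_base":22}[t]).round(1).tolist())
E
```

```text
[ 582.62681762 -111.15941637  190.16912242] [3.14148460e+00 6.65876206e-04 1.86893560e-01] 25.0
catch_top 0.92 [326.0, 208.4, 375.2, 248.4] [[324.0, 208.0], [375.0, 208.0], [375.0, 244.0], [324.0, 244.0]]
[[565.6, -120.5, 46.0], [574.3, -167.0, 46.0], [538.3, -175.9, 46.0], [529.2, -127.6, 46.0]]
catch_top 0.68 [224.3, 7.7, 269.8, 51.7] [[214.5, 26.5], [244.5, -3.5], [273.0, 25.0], [243.0, 55.0]]
[[695.9, -9.6, 46.0], [720.0, -30.1, 46.0], [705.5, -53.5, 46.0], [680.3, -33.1, 46.0]]
tray_top 0.64 [187.2, 96.6, 423.9, 242.7] [[187.89999389648438, 98.19999694824219], [424.0, 95.4000015258789], [425.70001220703125, 239.3000030517578], [189.60000610351562, 242.10000610351562]]
[[639.2, 9.2, 43.0], [678.0, -183.4, 43.0], [551.0, -223.7, 43.0], [505.6, 0.7, 43.0]]
slide_base 0.97 [161.7, 77.3, 444.0, 242.0] [[158.0, 75.0], [441.0, 75.0], [441.0, 244.0], [158.0, 244.0]]
[[652.0, 44.2, 22.0], [698.4, -199.8, 22.0], [540.0, -251.1, 22.0], [485.0, 40.7, 22.0]]
```

View pics/w1.png

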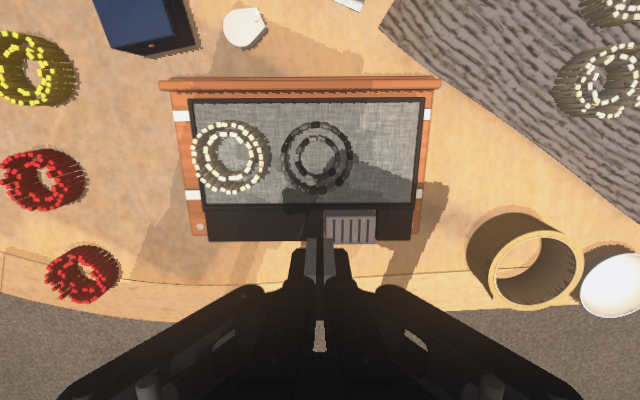

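The wrist view shows the catch's grooved top at (326–376, 210–243). Its grooves run front to back, and the tray's front edge is at row 241 with the fingers near (320,240). I'll fit the slide pose to these corners and check the overlay.

```bash
python3 - <<'E'
from h import *
from scipy.optimize import least_squares
P=np.load("w1.npz")["P"];i=r.camera_info("wrist")
loc=np.array([[-76,95,40],[-76,-105,40],[59,95,43],[59,-105,43],[-46,-21,46],[-46,-69,46],[-76,-69,46.]])
uv=np.array([[207,241],[411,240],[189,98],[425,96],[326,210],[375,210],[376,243.]])
def W(p,X): c,s=np.cos(p[2]),np.sin(p[2]);return X@np.array([[c,s,0],[-s,c,0],[0,0,1]])+[p[0],p[1],0]
f=lambda p:(proj(i,P,W(p,loc))-uv).ravel()
o=least_squares(f,[595,-88,.187],loss="soft_l1",x_scale=[10,10,.05])
print(o.x,f(o.x).reshape(-1,2).round(1).tolist())
print("catch",W(o.x,np.array([[-61,-45,46.]])))
im=cv2.imread("pics/w1.png")
def poly(X,col):
    q=(proj(i,P,W(o.x,np.array(X,float)))*16*3-np.array([150,60])*48).astype(int);cv2.polylines(big,[q.reshape(-1,1,2)],True,col,1,shift=4)
big=cv2.resize(im[60:255,150:410],None,fx=3,fy=3,interpolation=2)
poly([[-76,95,40],[-76,-105,40],[59,-105,40],[59,95,40]],(0,255,255))
poly([[-46,-21,46],[-46,-69,46],[-76,-69,46],[-76,-21,46]],(0,0,255))
poly([[-78,120,22],[-78,-120,22],[78,-120,22],[78,120,22]],(0,255,0))
cv2.imwrite("pics/o1.png",big)
E
```

```text
[ 6.00583614e+02 -9.35292751e+01  1.95926824e-01] [[0.3, 0.6], [0.0, -0.1], [-3.5, -1.2], [1.2, -1.3], [-0.5, 4.4], [1.9, 4.0], [-0.6, -0.0]]
catch [[ 549.51109417 -149.54353823   46.        ]]
```

View pics/o1.png

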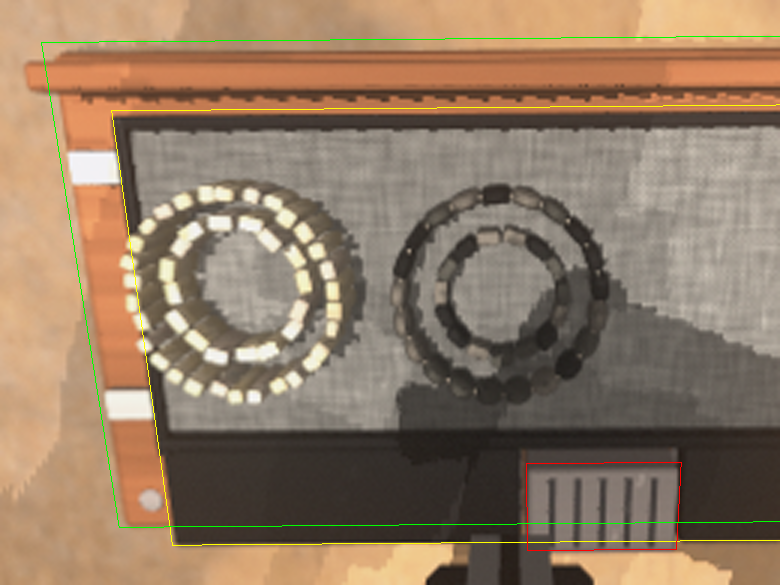

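The overlay fits the catch well: the red box matches the grooved top. Next I'll stand the shut fingers just above it.

Request:
carry_out(delta_pos=[[-0.021,0.015,0.04],[-0.042,0.03,0.08],[-0.042,0.03,0.1],[-0.042,0.03,0.103],[-0.042,0.03,0.103]], rot=[[0,0,-0.5],[0,0,-0.5],[0,0,-0.5],[0,0,-0.5],[0,0,-0.5]])

```text
clock: 3.02
eef_pos: [547.6, -148.9, 88.0]
tcp_rot: [3.141, -0.001, 0.194]
contact_force: [0.6, -0.3, 0.5]
opening: 0.001
grasp_force: 0.0
```

```bash
python3 - <<'E'
from h import *
s=r.sense();im=r.grab_frame("wrist")
print(s["eef_pos"],s["tcp_rot"],r.tips_ahead,s["contact_force"])
i,P=campose("wrist",s);np.savez("w2.npz",P=P)
p=[600.58,-93.53,.196]
def W(p,X): c,s=np.cos(p[2]),np.sin(p[2]);return X@np.array([[c,s,0],[-s,c,0],[0,0,1]])+[p[0],p[1],0]
R=Ro.from_euler("xyz",s["tcp_rot"]).as_matrix()
tip=s["eef_pos"]+R@[0,0,25]
c,sn=np.cos(p[2]),np.sin(p[2]);d=tip[:2]-p[:2];print("tip own",d@[c,sn],d@[-sn,c],tip[2])
print("tip px",proj(i,P,tip))
def poly(X,col):
    cv2.polylines(im,[(proj(i,P,X)*16).astype(int).reshape(-1,1,2)],True,col,1,shift=4)
poly(W(p,np.array([[-46,-21,46],[-46,-69,46],[-76,-69,46],[-76,-21,46.]])),(0,0,255))
poly(W(p,np.array([[-43,-19,40],[-43,-71,40],[-76,-71,40],[-76,-19,40.]])),(0,255,255))
poly([s["eef_pos"]+R@[a,b,25] for a,b in((-11,-10),(11,-10),(11,10),(-11,10))],(0,255,0))
cv2.imwrite("pics/w2.png",cv2.resize(im[150:390,180:500],None,fx=2.4,fy=2.4,interpolation=2))
E
```

```text
[ 547.63456231 -148.88105648   88.03919253] [ 3.14115277e+00 -9.46172215e-04  1.94094482e-01] 25.0 [ 0.56497118 -0.27173137  0.49437009]
tip own -62.687559011601074 -43.99132389936272 63.039206137198235
tip px [[316.14078639 254.43008474]]
```

View pics/w2.png

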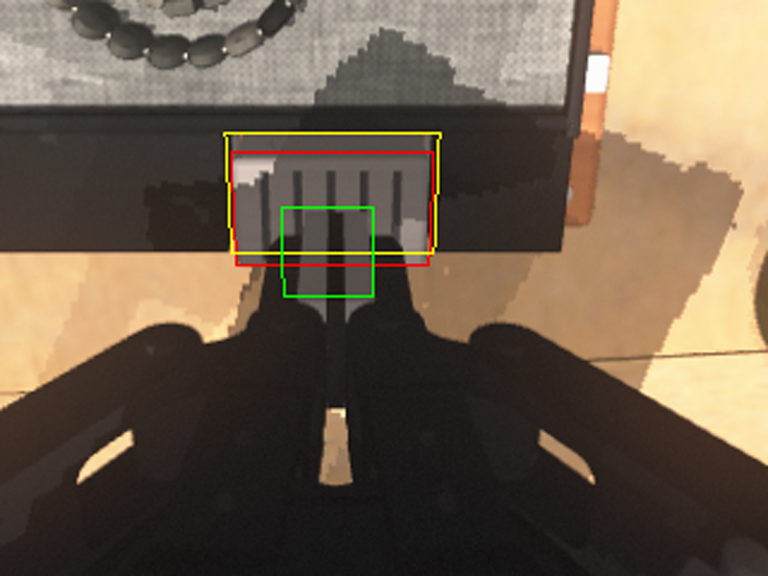

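The tip stands over the catch as planned: own (-62.7, -44), and the boxes match the picture. Now I'll press down.

Request:
carry_out(delta_pos=[[0,0,0.012],[0,0,0.018],[0,0,0.023],[0,0,0.028],[0,0,0.032],[0,0,0.036],[0,0,0.038],[0,0,0.038]], rot=[[0,0,0],[0,0,0],[0,0,0],[0,0,0],[0,0,0],[0,0,0],[0,0,0],[0,0,0]])

```text
clock: 4.08
eef_pos: [547.4, -148.3, 49.3]
tcp_rot: [3.142, -0.0, 0.195]
contact_force: [-0.1, 1.4, 5.5]
opening: -0.003
grasp_force: 3.0
```

Request:
carry_out(delta_pos=[[0,0,0.0005],[0,0,0.001],[0,0,0.001]], rot=[[0,0,0],[0,0,0],[0,0,0]])

```text
clock: 4.45
eef_pos: [547.4, -148.3, 49.0]
tcp_rot: [3.141, -0.001, 0.195]
contact_force: [-2.1, 2.0, 13.1]
opening: -0.002
grasp_force: 6.6
```

Request:
carry_out(delta_pos=[[0,-0.003,0],[0,-0.007,0],[0,-0.011,0],[0,-0.015,0],[0,-0.018,0],[0,-0.022,0],[0,-0.026,0],[0,-0.03,0]], rot=[[0,0,0],[0,0,0],[0,0,0],[0,0,0],[0,0,0],[0,0,0],[0,0,0],[0,0,0]])

```text
clock: 5.45
eef_pos: [542.8, -120.0, 49.0]
tcp_rot: [3.139, -0.003, 0.195]
contact_force: [0.4, -7.0, 7.5]
opening: -0.001
grasp_force: 3.8
```

```bash
python3 - <<'E'
from h import *
s=r.sense();im=r.grab_frame("wrist");print(s["eef_pos"],s["contact_force"])
cv2.imwrite("pics/w3.png",cv2.resize(im[40:340,100:500],None,fx=2,fy=2))
E
```

```text
[ 542.76370947 -120.02313957   48.97856611] [ 0.38396276 -7.04904963  7.50256032]
```

View pics/w3.png

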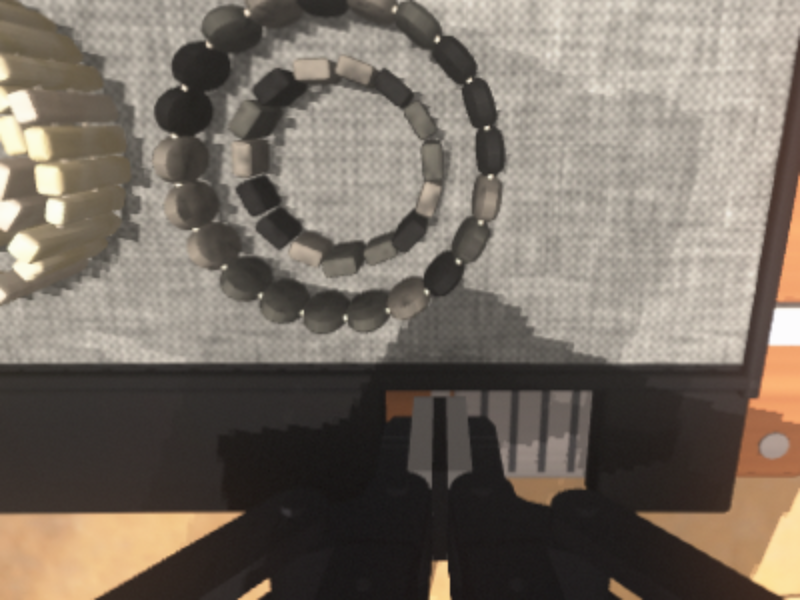

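The notch wall is being pushed: the tray has moved about 17 mm, its right part covers the depressed catch, and both bracelets stand. I'll keep pushing.

Request:
carry_out(delta_pos=[[0,-0.004,0],[0,-0.009,0],[0,-0.014,0],[0,-0.019,0],[0,-0.024,0],[0,-0.029,0],[0,-0.034,0],[0,-0.038,0]], rot=[[0,0,0],[0,0,0],[0,0,0],[0,0,0],[0,0,0],[0,0,0],[0,0,0],[0,0,0]])

```text
clock: 6.5
eef_pos: [535.3, -82.4, 48.7]
tcp_rot: [3.14, -0.002, 0.195]
contact_force: [2.5, -5.2, 4.8]
opening: 0.001
grasp_force: 2.7
```

Request:
carry_out(delta_pos=[[0,-0.004,0],[0,-0.009,0],[0,-0.014,0],[0,-0.018,0],[0,-0.022,0],[0,-0.025,0],[0,-0.028,0],[0,-0.03,0]], rot=[[0,0,0],[0,0,0],[0,0,0],[0,0,0],[0,0,0],[0,0,0],[0,0,0],[0,0,0]])

```text
clock: 7.5
eef_pos: [529.5, -52.9, 48.7]
tcp_rot: [3.14, -0.002, 0.195]
contact_force: [1.3, -4.0, 3.3]
opening: 0.001
grasp_force: 2.1
```

Request:
carry_out(delta_pos=[[0,-0.0015,0],[0,-0.003,0],[0,-0.0045,0],[0,-0.006,0]], rot=[[0,0,0],[0,0,0],[0,0,0],[0,0,0]])

```text
clock: 8.0
eef_pos: [527.1, -46.9, 48.2]
tcp_rot: [3.14, -0.0, 0.196]
contact_force: [1.6, -13.9, -1.9]
opening: -0.002
grasp_force: 6.7
```

Request:
carry_out(delta_pos=[[0,-0.001,0],[0,-0.002,0],[0,-0.002,0]], rot=[[0,0,0],[0,0,0],[0,0,0]])

```text
clock: 8.38
eef_pos: [527.1, -46.7, 48.2]
tcp_rot: [3.138, -0.0, 0.196]
contact_force: [2.0, -19.8, -3.7]
opening: 0.001
grasp_force: 10.2
```

```bash
python3 - <<'E'
from h import *
s=r.sense();im=r.grab_frame("wrist");print(s["eef_pos"],s["contact_force"])
cv2.imwrite("pics/w4.png",cv2.resize(im[40:340,140:540],None,fx=2,fy=2))
E
```

```text
[527.13545169 -46.65716223  48.2250451 ] [  1.9668901  -19.75927687  -3.71164545]
```

View pics/w4.png

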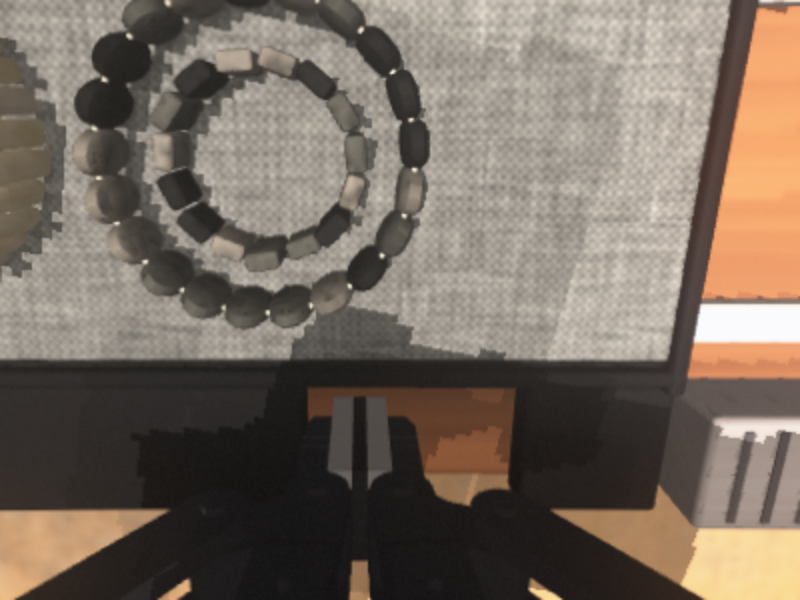

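The tray is stalled at its stop. The raised catch stands behind its right end at (690,460), and the bracelets are in place. I'll back off the wall, then rise.

Request:
carry_out(delta_pos=[[0,0.003,0],[0,0.006,0],[0,0.009,0],[0,0.01,0],[0,0.01,-0.01],[0,0.01,-0.03],[0,0.01,-0.06],[0,0.01,-0.1]], rot=[[0,0,0],[0,0,0],[0,0,0],[0,0,0],[0,0,0],[0,0,0],[0,0,0],[0,0,0]])

```text
clock: 9.43
eef_pos: [528.0, -54.0, 149.3]
tcp_rot: [-3.141, 0.001, 0.195]
contact_force: [-0.4, 0.2, -0.6]
opening: -0.003
grasp_force: 0.0
```

Request:
carry_out(delta_pos=[[-0.01,0,-0.05],[-0.03,0,-0.09],[-0.05,0,-0.12],[-0.05,0,-0.12],[-0.05,0,-0.12]], rot=[[0,0,0],[0,0,0],[0,0,0],[0,0,0],[0,0,0]])

```text
clock: 10.05
eef_pos: [479.5, -63.7, 268.2]
tcp_rot: [3.142, -0.0, 0.195]
contact_force: [-1.0, -0.3, 0.2]
opening: -0.002
grasp_force: 0.0
```

```bash
python3 - <<'E'
from h import *
s=r.sense();im=r.grab_frame("wrist");print(s["clock"],s["eef_pos"],s["contact_force"])
cv2.imwrite("pics/w5.png",im)
E
```

```text
10.05 [479.53910845 -63.72261111 268.18420092] [-0.99846852 -0.3263902   0.19060484]
```

View pics/w5.png

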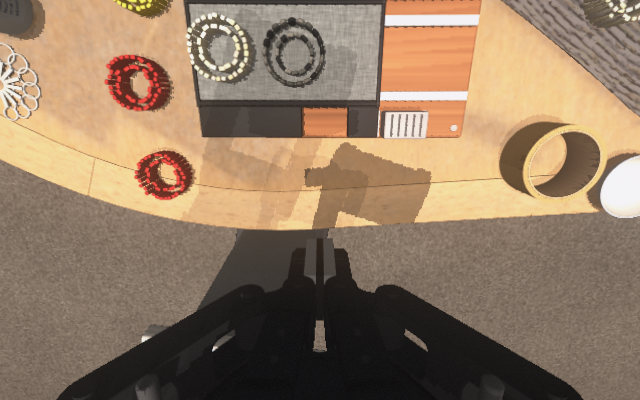

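The tray is fully left, with the raised catch at (405,124) just behind its right end at x≈380. Both bracelets stand on the tray, and the robot is clear.

```bash
python3 -c "
from rig import r
print(r.sign_off())"
```

```text
the job is handed in; nothing more can be done
None
```

The job is handed in: the tray is pushed left to its stop and the catch has sprung up behind its right end. Both bracelets stand on the tray, the arm is clear, and the clock read about 10 s at my last check.

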